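# Ease a moped engine down off a hand-pumped bench lift

### The job

A moped engine stands on the raised ram of the hand-pumped bench lift. Crack the red-handled release valve open a fraction of a turn, so that the engine sinks slowly (take two or three seconds over it) onto both timber stacks; once they carry it, open up further until the ram's head has sunk clear of it, then turn the valve shut and nip it up firmly by feel, without forcing it. Do not touch the engine, and disturb none of the loose parts on the bench.

Things in the scene. Friction and masses are not known exactly. Their poses are not given: they have to be found in the camera images.
- lift: the fixed bench lift: steel plate 310 x 250 x 10 mm with a red upright cylinder (86 mm across, top 110 mm up) and, nearer the robot, a grey-green pump block (70 x 115 mm, top 62 mm up); its tank tube and dark lever (y from 60 to 310 mm, top 110 mm up) run off along +y. Origin: on the bench under the cylinder's axis; x from pump to cylinder, z up
- valve_bar (a point): centre of the release valve's red cross bar: 100 mm long (its y), 12 mm wide (x), 16 mm high, 88 to 104 mm above the bench, on a vertical stem 10 mm thick rising from a brass nut (22 mm across, top 72 mm up). At x = -170 mm, y = 0 of the lift. Turns about z; counter-clockwise seen from above opens. Starts lightly shut, bar along the lift's y within 1 degree. Stays where it is left
- valve_stem (a point): on the valve's axis, 75 mm above the bench. Turning takes about 0.3 N m, closing up to 0.45. The engine starts to sink at 0.05 to 0.4 rad from the start, by its unknown weight; each further 0.04 rad adds about 8 mm/s. The seat is met 0.02 to 0.14 rad clockwise of the start, unknown, and hardly gives: 0.7 to 1.1 N m in all is nipped up firmly, over 1.25 is forcing. At rest the reading sags by some 0.1
- seat: the valve's seat, hidden inside the pump block; the cone presses on it only when the valve is fully home, with about 4.5 N for each 0.1 N m beyond the 0.45 N m of closing. Origin by the valve axis at bench height
- engine: the aluminium moped engine, 3.6 to 7.2 kg, loose, standing flat on the ram's head: crankcase 130 x 236 mm with a flat belly, finned cylinder lying to its -y side, 190 mm out from the origin; 155 mm tall. Origin: middle of the belly's underside, at the start 160 mm above the bench over the lift's origin. It must come down about 33 mm
- ram: the lift's steel ram with its round head, 52 mm across. Origin: centre of the head's top face, which carries the engine; it slides straight down, up to 46 mm, while the valve is open; without load it sinks only at about 7 mm/s, and only with the valve 0.55 rad or more open. With the valve shut it hardly creeps
- crib_left: stack of two timbers that shall take the engine, fixed, 150 (x) x 55 (y) x 117 mm, on the base plate at the +y side of the cylinder. Origin: centre of its underside, 10 mm above the bench; top 117 mm above the origin
- crib_right: the same on the -y side of the cylinder
- valve: the release valve as a whole: bar, stem and, hidden inside the pump block, the cone that shuts on the seat. Origin on the valve axis at bench height; z up, y along the bar
- headlamp: loose chrome headlamp, 120 mm across, 63 mm high. Origin: centre of the underside
- bell: loose brass bicycle bell, 62 mm across, 42 mm high. Origin: centre of the underside
- carton_orange: loose orange and white bulb carton, 50 x 50 x 75 mm. Origin: centre of the underside
- carton_blue: loose blue and white bulb carton, 60 x 120 x 45 mm. Origin: centre of the underside
- dynamo: loose bottle dynamo, upright, 42 mm across, 93 mm high. Origin: centre of the underside
- spanner: loose spanner, 170 mm long, lying flat. Origin: centre of the underside
- oil_bottle: loose yellow oil bottle with a red cap, upright, 52 mm across, 150 mm high. Origin: centre of the underside

How it is judged:
On the way, in this order (a step that is already met when the one before it is completed fails the run):
1. the engine has come down and stands on both timber stacks, with the ram's head over 3 mm clear below it (height (world z) of engine below 0.13 m and contact force between engine and crib_left above 5 N and contact force between engine and crib_right above 5 N and z of ram in the frame of engine below -0.003 m and linear speed of engine below 0.005 m/s), for 0.2 s.
2. the valve is shut again and nipped up on its seat (at least 7.5 N on the seat, 0.17 N m beyond closing it) (contact force between valve and seat above 7.5 N), for 0.1 s.
At the end, for the whole second after the job is handed in: the engine stands still on both stacks (belly below 130 mm, upright within 3 degrees, within 15 mm of the ram's axis, over 5 N on each stack), the ram's head is over 3 mm clear below it, and the valve, once nipped up, is left shut (bar within 12 degrees of the lift's y axis) (all of step 1 and angle between engine's own z axis and vertical below 0.05 rad and horizontal distance between engine and ram below 0.015 m and angle between the y axis of valve_bar and the y axis of lift, either way round below 0.22 rad); the robot touches nothing.
It fails at once if the engine came down too fast (over 30 mm/s) (linear speed of engine above 0.03 m/s).
It fails at once if the valve was forced on its seat (over 40 N on the seat, 0.85 N m beyond closing it) (contact force between valve and seat above 40 N).
It fails at once if the robot touched the engine (contact force between any of the arm, the fingers and engine above 1 N).
It fails at once if a loose part on the bench was moved by over 25 mm (distance of any of headlamp, bell, carton_orange, carton_blue, dynamo, spanner, oil_bottle from where it was at the start of the episode above 0.025 m).
It also fails if it takes over 61 s, if anything falls off the work surface, if the arm or the gripper's body presses on something with over 40 N, if the wrist force passes 120 N, or if a joint passes its speed limit or range.

### The arm

A 6-joint arm with a two-finger parallel gripper is mounted at the origin on the work surface. World frame = base frame: x ahead of the robot, y to its left, z up, the work surface at z = 0. Lengths are in m, angles in rad, forces in N, time in s.
With the tool pointing down it reaches from about 0.3 to 0.875 m from the base axis. Payload 6.4 kg.
Tool frame: the origin (TCP) lies at the very end of the fingers, on their centre line; the grasp point (between the pads) lies 19 mm behind it; z points along the fingers, y is the direction in which the jaws open and shut (so a half turn about z gives the same grasp; the last joint's range is limited). The gripper opens to 85 mm and grips with 20 to 120 N. Pads are 22 mm wide; open, the fingers measure 114 mm over their backs; the gripper's body (76 mm by 85 mm) begins 54 mm behind the grasp point. The pads swing forward as they close: fully open they stand 13 mm farther back than shut.
Start: joints at [0.988, 0.181, 1.607, -0, 1.354, -0.206], TCP at [0.212, 0.535, 0.231] pointing down, gripper open.
Joint ranges: [-2.99, 2.99], [-0.89, 2.07], [0.3, 2.58], [-1.14, 4.28], [0, 2.63], [-3.12, 3.12]. Speed limits (rad/s): [2.57, 2.57, 3.01, 3.14, 3.14, 3.14].

### API

Orientations are given as [roll, pitch, yaw] about the fixed x, y, z axes, in that order (R = Rz(yaw) Ry(pitch) Rx(roll)).
In Python, from cell import arm gives the robot as it stands. Calls block until the motion is done:
- arm.move_pose(position, orientation): joint-space move of the TCP to a pose.
- arm.move_linear(position, frame=None, max_speed=0.15, stop_force=None): straight line of the TCP; frame=None keeps the orientation; max_speed is the mean speed in m/s. With stop_force (N) it stops when the force on the tool has changed by that much, and returns True; else False.
- arm.movej(angles): joint-space move.
- arm.move_gripper(opening, f_grip=None): finger opening in m; f_grip is the grip in N (None keeps the last); returns when the fingers have stopped.
- arm.hold(seconds).
- arm.solve_ik(position, orientation): joint angles nearest the present ones, or None.
- arm.read_state(): the state.
- arm.grab_frame(name): name is "scene" or "top" or "wrist"; returns a dict with "img" (384x512x3 uint8, red, green, blue), "z_map" (384x512 float32, m along the optical axis (not along the pixel's ray), 0 where there is no reading), "mtx" (3x3 intrinsics, pixels), "R" (3x3) and "t" (3): a world point X has camera coordinates R X + t. Camera axes: x right, y down, z forward; pixel columns grow to the right and rows downward; lengths in m; the calibration is good to about 2 mm. A picture is of the moment at which its call begins.
A pose or a line that the arm cannot do raises arm.IKError and nothing moves.
- arm.sign_off(): hands the job in, once; it reports no verdict.
The state is a dict: "t": time; "joint_pos": joint angles; "qd": joint speeds; "joint_torque": joint torques, N m; "position": TCP position; "ee_rot": TCP orientation; "wrist_force": force on the tool from outside, world axes, zero at the start; "moment": the same for the moment, N m; "width": finger opening in m.
Only numpy, scipy, OpenCV 4.12 (cv2) and the standard library are available. Lean on these libraries where they do the work, as an engineer would, in place of code of your own. Each camera call takes 0.05 s, during which the arm holds its last target.

## Working session

There is one attempt and no reset: what is moved stays moved. The work goes in short steps, each a Python script; the robot and the scene stay as the last script left them, time stands still between calls to the robot, and variables do not carry over. Pictures are saved under pics/ and viewed, and the job is handed in when it is done.

```bash
ls; mkdir -p pics
python3 - <<'E'
from cell import arm
import cv2
s=arm.read_state(); print(s)
for n in ("scene","top","wrist"):
    f=arm.grab_frame(n); cv2.imwrite(f"pics/{n}0.png",f["img"][:,:,::-1])
    print(n,f["mtx"].tolist(),f["R"].tolist(),f["t"].tolist())
    import numpy as np; np.savez(f"{n}0.npz",**f)
E
```

```text
pics
{'t': 0.0, 'joint_pos': array([ 9.87686469e-01,  1.81534731e-01,  1.60799586e+00,  1.58550596e-05,
        1.35381773e+00, -2.06316830e-01]), 'qd': array([ 6.86508566e-04,  1.67300179e-06,  1.44581198e-04,  1.37923826e-04,
       -4.56820760e-06, -3.85845080e-04]), 'joint_torque': array([ 6.54951054e-04, -4.44876087e+01, -3.51332688e+01, -2.99909898e-04,
        9.18939302e-03, -7.72417916e-07]), 'position': array([0.21124406, 0.53419865, 0.23039358]), 'ee_rot': array([-3.13987739e+00, -3.74808365e-04,  2.76479588e+00]), 'wrist_force': array([0.18496519, 0.18105544, 0.01489823]), 'moment': array([ 0.02348423,  0.00345258, -0.02964943]), 'width': 0.08535805764968578}
scene [[355.486307294716, 0.0, 260.85364673846686], [0.0, 355.486307294716, 196.17528526220815], [0.0, 0.0, 1.0]] [[0.2861096043169107, 0.9581963308727515, -0.0010420266875268013], [0.9112065082211283, -0.27241488127615543, -0.30901914477060655], [-0.296384874265, 0.08746384373725384, -0.9510552467368155]] [-0.14222666908242187, -0.46714790420279567, 1.12299218025893]
top [[353.5176916003581, 0.0, 252.4334118979482], [0.0, 353.5176916003581, 187.80271945858127], [0.0, 0.0, 1.0]] [[-0.027732837668297563, -0.9996093053159515, -0.003482303924851865], [-0.9831506521166322, 0.02790555412414446, -0.18065457451076455], [0.18068116934950576, -0.0015864346143559553, -0.9835404405858]] [0.01969160510902933, 0.5356097289717856, 0.893947118208248]
wrist [[287.16366163974675, 0.0, 256.488181776237], [0.0, 287.16366163974675, 187.11990341362542], [0.0, 0.0, 1.0]] [[0.36648349416018955, 0.9304224152955893, -0.001994398070029171], [0.8822367328053041, -0.34682118033147963, 0.31839192226327523], [0.2955472818301034, -0.11844491542064013, -0.9479570698158417]] [-0.574750787605053, -0.04294213006982776, 0.3805670624766399]
```

View pics/scene0.png

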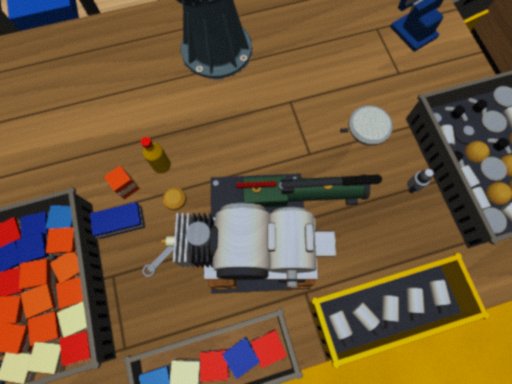

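View pics/top0.png

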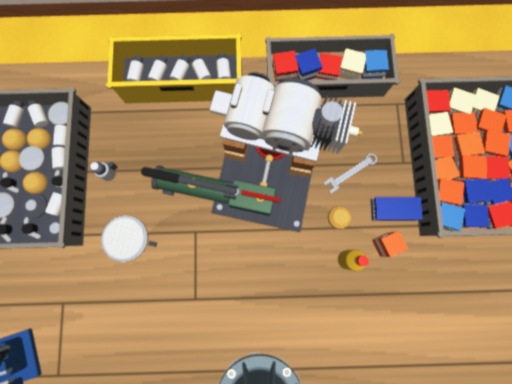

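```bash
cat > h.py <<'E'
import numpy as np
def world(f):
    z=f["z_map"].astype(float); K=f["mtx"]
    v,u=np.mgrid[:z.shape[0],:z.shape[1]]
    P=np.stack([(u-K[0,2])/K[0,0]*z,(v-K[1,2])/K[1,1]*z,z],-1)
    W=(P-f["t"])@f["R"]; W[z==0]=np.nan
    return W
E
python3 - <<'E'
import numpy as np,cv2
from h import *
for n in("scene","top"):
    f=dict(np.load(n+"0.npz")); W=world(f)
    hsv=cv2.cvtColor(f["img"],cv2.COLOR_RGB2HSV)
    m=((hsv[...,0]<8)|(hsv[...,0]>172))&(hsv[...,1]>150)&(hsv[...,2]>60)
    k,l,st,c=cv2.connectedComponentsWithStats(m.astype(np.uint8))
    for i in range(1,k):
        if st[i,4]>15:
            p=W[l==i]; print(n,st[i],c[i],np.nanmedian(p,0),np.nanmin(p,0),np.nanmax(p,0))
E
```

```text
scene [140 137  12  11  96] [145.61458333 141.54166667] [ 0.34532203 -0.24607196  0.14962451] [ 0.241644   -0.28917184 -0.00208265] [ 0.35661481 -0.2338568   0.15244911]
scene [116 180  17  12  63] [124.20634921 185.6984127 ] [ 0.4033562  -0.33777547  0.06358662] [ 0.39063907 -0.35940244  0.05097769] [ 0.41152693 -0.31917233  0.07433417]
scene [236 181  41   7 215] [255.7627907  184.12093023] [ 0.50987943 -0.0174293   0.10342632] [ 0.46021839 -0.06457025  0.01100945] [0.52521925 0.03705603 0.10795227]
scene [123 187  15  11  38] [130.31578947 191.76315789] [ 0.40355144 -0.33791197  0.0169677 ] [ 0.39553022 -0.35952759  0.00677442] [ 0.41242372 -0.31946476  0.02419888]
scene [  0 217  20  30 441] [  8.70521542 230.67120181] [ 0.44442754 -0.62435949  0.07668992] [ 0.40567643 -0.66013707  0.04980013] [ 0.4778599  -0.59972139  0.08137533]
scene [ 63 227  12  25  45] [ 71.82222222 238.62222222] [ 0.51308401 -0.47308326  0.09035845] [ 0.47663152 -0.48671232  0.07005793] [ 0.54010675 -0.45551845  0.11651993]
scene [ 46 229  16  25  54] [ 48.98148148 239.66666667] [ 0.49906795 -0.52718722  0
[... 3051 characters left out ...]
4702  0.09466171] [0.52057004 0.03139112 0.10847319]
top [488 201  24  28 511] [500.84344423 214.46575342] [ 0.44470529 -0.62615541  0.07540645] [ 0.41188043 -0.67832629  0.03548358] [ 0.48109563 -0.59695209  0.08080249]
top [379 239   9  17  34] [383. 247.] [ 0.36955635 -0.32572722  0.05754024] [ 0.35048355 -0.3333702   0.04946619] [ 0.39139891 -0.31626588  0.0672759 ]
top [374 241   8  14  16] [377.125  247.1875] [ 0.37285988 -0.32408528  0.01589947] [ 0.35288941 -0.33294297  0.00826733] [ 0.3876149  -0.31737388  0.02025202]
top [357 256  12  10  96] [362.63541667 260.4375    ] [ 0.34200375 -0.24274702  0.14926133] [ 0.32462984 -0.29867862 -0.0018592 ] [ 0.35148713 -0.23148401  0.15237798]
```

```bash
python3 - <<'E'
import numpy as np,cv2
from h import *
for n in("scene","top"):
    f=dict(np.load(n+"0.npz")); W=world(f)
    hsv=cv2.cvtColor(f["img"],cv2.COLOR_RGB2HSV)
    m=((hsv[...,0]<8)|(hsv[...,0]>172))&(hsv[...,1]>120)&(hsv[...,2]>50)
    m&=(abs(W[...,0]-.507)<.04)&(abs(W[...,1]+.016)<.07)&(W[...,2]>.097)&(W[...,2]<.11)
    p=W[m]; r=cv2.minAreaRect(p[:,:2].astype(np.float32)*1000); print(n,m.sum(),r)
    c=p.mean(0); u,s,v=np.linalg.svd(p[:,:2]-c[:2]); d=v[0]; t=(p[:,:2]-c[:2])@d
    print(c,d,np.degrees(np.arctan2(d[1],d[0])),t.min(),t.max(),np.median(p[:,2]))
    # other features
    e=(W[...,2]>.25)&(W[...,2]<.34)&(W[...,0]>.5)
    q=W[e]; print("engine top",e.sum(),np.nanmin(q,0),np.nanmax(q,0),np.percentile(q[:,2],[5,50,95]))
    # lever (dark, tall ~110) / all points near the valve above .08
    g=(np.hypot(W[...,0]-.507,W[...,1]+.016)<.13)&(W[...,2]>.075)&~m
    q=W[g]; 
    b=np.round(q*50)/50
    for k in np.unique(b[:,:2],axis=0): 
        s=q[(b[:,:2]==k).all(1)]; print(k,s.shape[0],s[:,2].max().round(3),end=';')
    print()
E
python3 - <<'E'
import cv2
for n,(x,y) in {"scene":(190,160),"top":(200,130)}.items():
    i=cv2.imread(f"pics/{n}0.png")[y:y+90,x:x+130]; cv2.imwrite(f"pics/{n}0z.png",cv2.resize(i,None,fx=5,fy=5,interpolation=3))
E
```

```text
scene 203 ((509.02630615234375, -17.02743148803711), (96.53108215332031, 13.824363708496094), 77.15528106689453)
[ 0.5104633  -0.01742769  0.10341927] [-0.23348675 -0.97235998] -103.50243856926882 -0.04826555172930038 0.04814738688929531 0.10352861376382289
engine top 8279 [ 0.58547079 -0.22413524  0.25001834] [0.76365958 0.05403514 0.31478877] [0.25669404 0.27469417 0.30967762]
[ 0.5  -0.06] 7 0.096;[ 0.5  -0.04] 5 0.093;[ 0.5  -0.02] 1 0.076;[0.5  0.04] 1 0.093;[0.5  0.06] 2 0.093;[ 0.52 -0.04] 1 0.093;[ 0.52 -0.02] 15 0.099;[0.52 0.  ] 8 0.094;[0.52 0.02] 6 0.098;[0.52 0.04] 28 0.099;[0.52 0.06] 51 0.099;[0.52 0.08] 17 0.1;[0.52 0.1 ] 2 0.093;[0.54 0.04] 33 0.097;[0.54 0.06] 70 0.1;[0.54 0.08] 48 0.101;[0.54 0.1 ] 59 0.101;[ 0.58 -0.1 ] 1 0.253;[ 0.58 -0.08] 1 0.265;[ 0.6  -0.12] 3 0.249;[ 0.6 -0.1] 50 0.284;[ 0.6  -0.08] 61 0.286;[ 0.6  -0.06] 44 0.278;[ 0.6  -0.04] 11 0.274;[ 0.62 -0.1 ] 2 0.283;[ 0.62 -0.08] 56 0.29;[ 0.62 -0.06] 87 0.288;[ 0.62 -0.04] 81 0.282;[ 0.62 -0.02] 23 0.263;[ 0.62 -0.  ] 24 0.258;[0.62 0.02] 2 0.259;[ 0.64 -0.06] 3 0.284;[ 0.64 -0.04] 24 0.28;[ 0.64 -
[... 679 characters left out ...]
6 0.103;[0.52 0.06] 61 0.101;[0.52 0.08] 44 0.099;[0.52 0.1 ] 18 0.099;[0.52 0.12] 1 0.091;[0.54 0.04] 11 0.094;[0.54 0.06] 36 0.097;[0.54 0.08] 30 0.101;[0.54 0.1 ] 38 0.102;[ 0.58 -0.12] 55 0.229;[ 0.58 -0.1 ] 129 0.266;[ 0.58 -0.08] 30 0.268;[ 0.58 -0.06] 4 0.243;[ 0.6  -0.12] 12 0.244;[ 0.6 -0.1] 138 0.284;[ 0.6  -0.08] 192 0.287;[ 0.6  -0.06] 194 0.285;[ 0.6  -0.04] 139 0.274;[ 0.6  -0.02] 18 0.255;[ 0.62 -0.1 ] 1 0.281;[ 0.62 -0.08] 46 0.289;[ 0.62 -0.06] 100 0.288;[ 0.62 -0.04] 124 0.284;[ 0.62 -0.02] 177 0.266;[ 0.62 -0.  ] 168 0.264;[0.62 0.02] 152 0.262;[0.62 0.04] 15 0.169;[ 0.64 -0.06] 1 0.281;[ 0.64 -0.04] 16 0.28;[ 0.64 -0.02] 31 0.262;[0.64 0.  ] 33 0.269;[0.64 0.02] 12 0.267;
```

View pics/top0z.png

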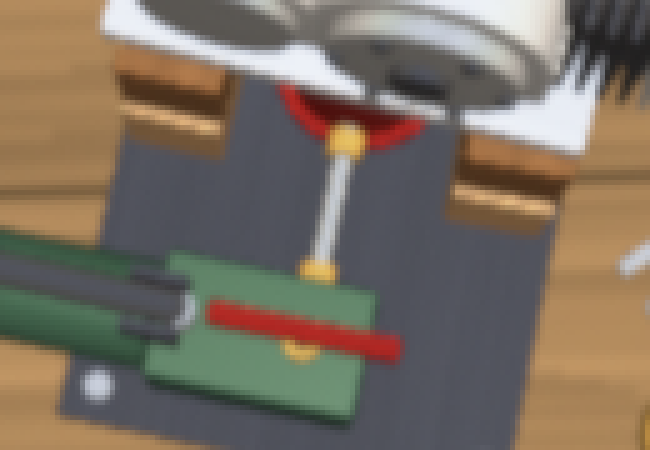

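View pics/scene0z.png

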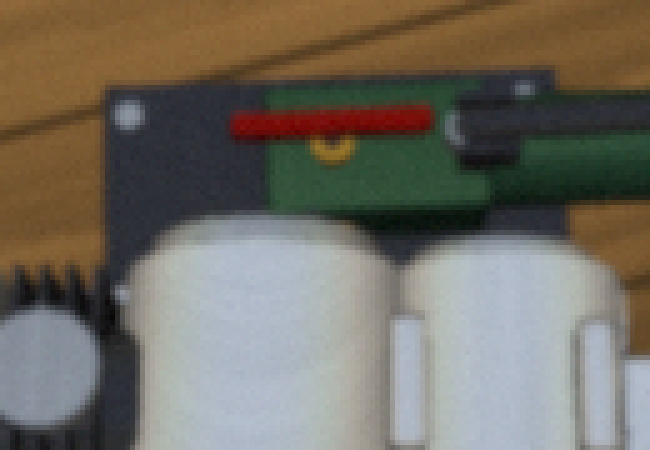

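Run:
```python
from cell import arm
import cv2,numpy as np
arm.move_pose([0.44,0.0,0.24],[np.pi,0,1.333])
s=arm.read_state(); print(s['t'],s['position'],s['ee_rot'],s['joint_pos'])
arm.move_linear([0.5073,-0.0155,0.17])
s=arm.read_state(); print(s['t'],s['position'],s['ee_rot'],s['joint_pos'],s['moment'],s['wrist_force'])
f=arm.grab_frame("wrist"); np.savez("wrist1.npz",**f); cv2.imwrite("pics/wrist1.png",f["img"][:,:,::-1])
from h import *
W=world(f); hsv=cv2.cvtColor(f["img"],cv2.COLOR_RGB2HSV)
m=((hsv[...,0]<8)|(hsv[...,0]>172))&(hsv[...,1]>120)&(hsv[...,2]>50)
m&=(abs(W[...,0]-.507)<.04)&(abs(W[...,1]+.016)<.07)&(W[...,2]>.09)&(W[...,2]<.115)
p=W[m]; print(m.sum())
if m.sum()>20:
    print(cv2.minAreaRect(p[:,:2].astype(np.float32)*1000),np.median(p,0))
```

```text
2.2417 [0.44009841 0.00059998 0.24003425] [ 3.14153733e+00 -2.19188424e-04  1.33428961e+00] [-2.69773868e-01 -1.42914161e-01  1.91820337e+00  2.25610108e-04
  1.36625546e+00 -3.33129612e-02]
3.05 [ 0.50720059 -0.0151964   0.17025931] [-3.14148566e+00 -4.09642676e-05  1.33352362e+00] [-2.64265543e-01  9.53672697e-02  1.83362503e+00  4.06393532e-05
  1.21270842e+00 -2.70070813e-02] [0.01475527 0.01821409 0.04919156] [-0.02227622  0.64661435  0.42443758]
1725
((508.6869201660156, -15.34475326538086), (98.59002685546875, 11.706825256347656), 76.40701293945312) [ 0.51003691 -0.00996991  0.10400985]
```

View pics/wrist1.png

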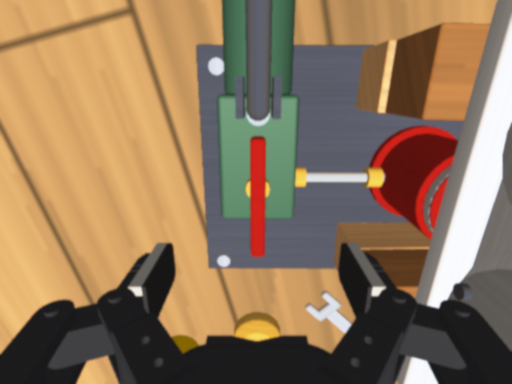

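```bash
cat >> h.py <<'E'
from cell import arm
import time
def st(tag=""):
    s=arm.read_state()
    print(tag,"t%.2f"%s['t'],"p",np.round(s['position'],4),"yaw%.4f"%s['ee_rot'][2],"j6 %.4f"%s['joint_pos'][5],"F",np.round(s['wrist_force'],1),"M",np.round(s['moment'],3),"w%.4f"%s['width'])
    return s
E
python3 - <<'E'
from h import *
import cv2
arm.move_linear([0.508,-0.0154,0.078],max_speed=0.1,stop_force=8)
st("down")
arm.move_gripper(0.03,f_grip=20); st()
arm.move_gripper(0.0,f_grip=20); s=st("grip20")
for n in("scene","top"):
    f=arm.grab_frame(n); np.savez(n+"2.npz",**f); cv2.imwrite(f"pics/{n}2.png",f["img"][:,:,::-1])
E
```

```text
down t4.17 p [ 0.5086 -0.0156  0.0787] yaw1.3330 j6 -0.0264 F [ 0.5 -0.3  1.1] M [-0.042 -0.042  0.051] w0.0858
 t4.74 p [ 0.508  -0.0154  0.078 ] yaw1.3330 j6 -0.0264 F [ 0.4 -0.3  0.5] M [ 0.002  0.05  -0.016] w0.0297
grip20 t5.03 p [ 0.5079 -0.0154  0.078 ] yaw1.3330 j6 -0.0264 F [-1.   0.5  0.9] M [-0.005  0.16  -0.015] w0.0115
```

View pics/scene2.png

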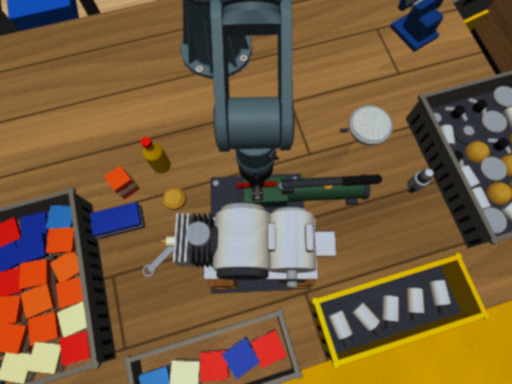

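View pics/top2.png

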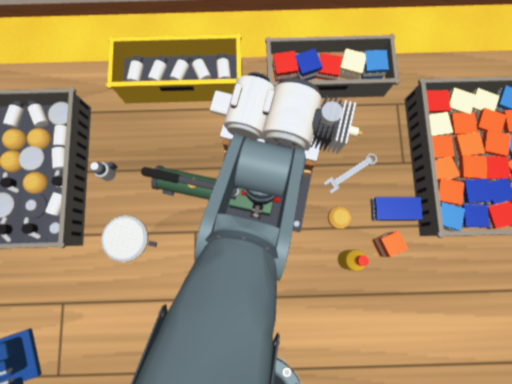

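```bash
cat >> h.py <<'E'
_ref=dict(np.load("scene2.npz")) if __import__("os").path.exists("scene2.npz") else None
if _ref is not None:
    _W=world(_ref); _zr=_ref["z_map"].astype(float)
    _gx=np.gradient(_zr,axis=1);_gy=np.gradient(_zr,axis=0)
    _m=(_W[...,2]>.24)&(_W[...,2]<.33)&(_W[...,0]>.60)&(_W[...,1]<.05)&(_W[...,1]>-.15)&(np.hypot(_gx,_gy)<.003)
    _m[:, :]&=True
def drop(f):
    """mm of engine descent since ref (scene camera)"""
    d=(f["z_map"].astype(float)-_zr)[_m]; d=d[np.isfinite(d)&(abs(d)<.06)]
    return 1000*np.median(d)/0.951
E
python3 - <<'E'
from h import *
import h
print(h._m.sum(), drop(dict(np.load("scene0.npz"))))
arm.move_gripper(0.0,f_grip=100); s=st("grip100")
q=s['joint_pos'].copy()
np.save("q0.npy",q)
for i in range(1,5):
    q[5]=np.load("q0.npy")[5]-0.01*i
    arm.movej(q); st(i); f=arm.grab_frame("scene"); print(drop(f))
E
```

```text
5313 -0.04080191771690778
grip100 t5.35 p [ 0.5079 -0.0154  0.0782] yaw1.3330 j6 -0.0264 F [-3.  -0.1  4.8] M [ 0.04   0.431 -0.054] w0.0102
1 t5.60 p [ 0.5079 -0.0154  0.0782] yaw1.3432 j6 -0.0365 F [-2.5  0.1  2.9] M [ 0.034  0.316 -0.072] w0.0105
0.024004814877996435
2 t5.90 p [ 0.5079 -0.0154  0.0782] yaw1.3532 j6 -0.0465 F [-2.1  1.4  3.8] M [0.055 0.383 0.008] w0.0101
0.011312974113520514
3 t6.20 p [ 0.5079 -0.0154  0.0782] yaw1.3633 j6 -0.0566 F [-2.2  1.   4.2] M [ 0.112  0.429 -0.019] w0.0101
-0.0028830848156340366
4 t6.50 p [ 0.5079 -0.0154  0.0782] yaw1.3732 j6 -0.0666 F [-3.2  0.7  4.5] M [ 0.07   0.397 -0.006] w0.0100
0.02952028148181807
```

Run:
```python
from h import *
import cv2
f=arm.grab_frame("wrist"); cv2.imwrite(f"pics/wrist3.png",f["img"][:,:,::-1]); np.savez("wrist3.npz",**f)
W=world(f); hsv=cv2.cvtColor(f["img"],cv2.COLOR_RGB2HSV)
m=((hsv[...,0]<8)|(hsv[...,0]>172))&(hsv[...,1]>120)&(hsv[...,2]>50)
m&=(abs(W[...,0]-.507)<.04)&(abs(W[...,1]+.016)<.07)&(W[...,2]>.09)&(W[...,2]<.115)
p=W[m]; print(m.sum(),cv2.minAreaRect(p[:,:2].astype(np.float32)*1000),np.median(p,0))
f=arm.grab_frame("scene"); cv2.imwrite(f"pics/scene3z.png",cv2.resize(f["img"][150:220,200:310,::-1],None,fx=6,fy=6,interpolation=3))
st()
```

```text
4164 ((509.629150390625, -11.70737075805664), (91.78292846679688, 11.884261131286621), 78.4654769897461) [ 0.51113991 -0.00275944  0.10397535]
 t6.65 p [ 0.5079 -0.0153  0.0782] yaw1.3731 j6 -0.0664 F [-2.3  1.   4.6] M [ 0.053  0.454 -0.018] w0.0105
```

View pics/wrist3.png

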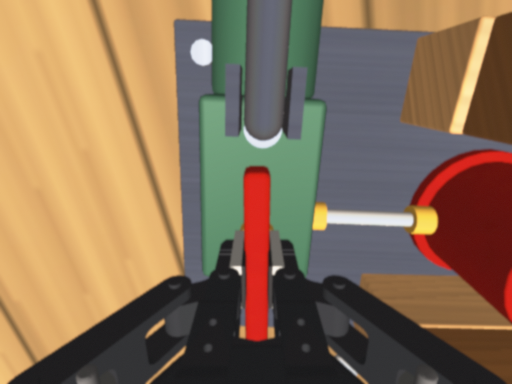

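View pics/scene3z.png

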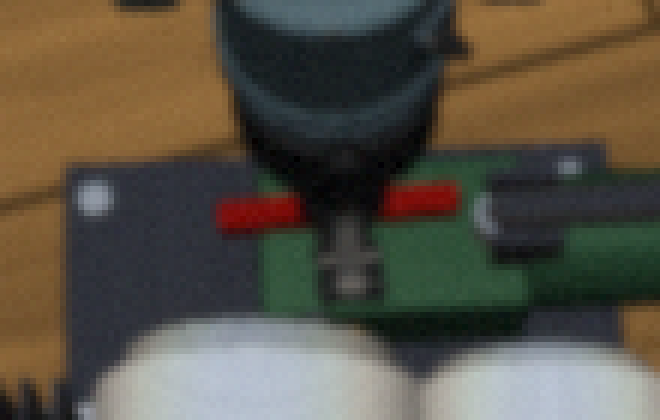

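Run:
```python
from h import *
q=np.load("q0.npy"); a=0.04; L=[]
state="seek"
for i in range(150):
    t=arm.read_state()['t']; f=arm.grab_frame("scene"); d=drop(f); L.append((t,d))
    v=0
    R=[x for x in L if x[0]>t-0.4]
    if len(R)>1: v=np.polyfit([x[0] for x in R],[x[1] for x in R],1)[0]
    print("a%.3f t%.2f d%.2f v%.2f M%.2f"%(a,t,d,v,arm.read_state()['moment'][2]))
    if d>31.5 and v<0.7: print("landed"); break
    da=0
    if d<28:
        if v<0.5: da=0.014
        elif v<7: da=0.012
        elif v<10: da=0.006
        elif v>18: da=-0.03
        elif v>14.5: da=-0.01
    if a+da>0.52: print("limit"); break
    if da:
        a+=da; qq=q.copy(); qq[5]=q[5]-a; arm.movej(qq)
    else: arm.hold(0.1)
np.save("a.npy",a); st()
```

```text
a0.040 t6.65 d-0.00 v0.00 M-0.04
a0.054 t6.95 d0.03 v0.11 M0.04
a0.068 t7.25 d0.03 v0.02 M0.04
a0.082 t7.55 d0.05 v0.04 M-0.01
a0.096 t7.85 d0.10 v0.16 M-0.02
a0.110 t8.15 d0.18 v0.29 M-0.01
a0.124 t8.45 d0.23 v0.14 M0.02
a0.138 t8.75 d0.23 v0.02 M-0.03
a0.152 t9.05 d0.26 v0.10 M-0.05
a0.166 t9.35 d0.66 v1.32 M-0.03
a0.178 t9.65 d1.74 v3.59 M-0.03
a0.190 t9.95 d3.56 v6.07 M-0.02
a0.202 t10.25 d6.16 v8.66 M-0.05
a0.208 t10.55 d9.12 v9.89 M-0.12
a0.214 t10.85 d12.25 v10.41 M-0.13
a0.214 t11.00 d13.83 v10.52 M-0.15
a0.214 t11.15 d15.39 v10.46 M-0.16
a0.214 t11.30 d16.92 v10.31 M-0.16
a0.214 t11.45 d18.53 v10.49 M-0.15
a0.214 t11.60 d20.13 v10.70 M-0.14
a0.214 t11.75 d21.65 v10.38 M-0.16
a0.214 t11.90 d23.23 v10.33 M-0.10
a0.214 t12.05 d24.75 v10.33 M-0.14
a0.214 t12.20 d26.27 v10.15 M-0.20
a0.214 t12.35 d27.61 v9.54 M-0.17
a0.220 t12.65 d30.78 v10.58 M-0.19
a0.220 t12.80 d32.40 v10.80 M-0.11
a0.220 t12.95 d33.97 v10.64 M-0.18
a0.220 t13.10 d34.12 v5.73 M-0.17
a0.220 t13.25 d34.06 v0.28 M-0.13
landed
 t13.30 p [ 0.5078 -0.0154  0.0782] yaw1.5535 j6 -0.2468 F [-4.1  0.3  4.9] M [ 0.035  0.569 -0.133] w0.0102
```

Run:
```python
from h import *
import cv2
q=np.load("q0.npy")
for a in (0.35,0.48,0.60,0.68):
    qq=q.copy(); qq[5]=q[5]-a; arm.movej(qq); st(a)
np.save("a.npy",a)
arm.hold(2.2); st()
f=arm.grab_frame("scene"); print(drop(f)); cv2.imwrite(f"pics/scene4.png",f["img"][:,:,::-1])
f=arm.grab_frame("wrist"); cv2.imwrite(f"pics/wrist4.png",f["img"][:,:,::-1]); np.savez("wrist4.npz",**f)
W=world(f); hsv=cv2.cvtColor(f["img"],cv2.COLOR_RGB2HSV)
m=((hsv[...,0]<8)|(hsv[...,0]>172))&(hsv[...,1]>120)&(hsv[...,2]>50)
m&=(abs(W[...,0]-.507)<.06)&(abs(W[...,1]+.016)<.07)&(W[...,2]>.09)&(W[...,2]<.115)
p=W[m]; print(m.sum(),cv2.minAreaRect(p[:,:2].astype(np.float32)*1000),np.median(p,0))
```

```text
0.35 t13.55 p [ 0.5077 -0.0154  0.0782] yaw1.6853 j6 -0.3783 F [-4.3  0.2  6.4] M [0.055 0.63  0.386] w0.0102
0.48 t13.80 p [ 0.5076 -0.0154  0.0782] yaw1.8151 j6 -0.5081 F [-5.7  0.3  5.9] M [0.034 0.707 0.287] w0.0100
0.6 t14.05 p [ 0.5075 -0.0154  0.0782] yaw1.9351 j6 -0.6282 F [-5.3  0.   6.2] M [0.034 0.769 0.322] w0.0100
0.68 t14.30 p [ 0.5074 -0.0154  0.0782] yaw2.0150 j6 -0.7080 F [-5.8  0.7  6.8] M [0.041 0.752 0.347] w0.0104
 t16.50 p [ 0.5074 -0.0154  0.0782] yaw2.0147 j6 -0.7076 F [-5.6  0.1  6.4] M [-0.007  0.813  0.34 ] w0.0103
34.09141245700584
4164 ((507.11376953125, -12.503448486328125), (12.962969779968262, 93.1975326538086), 25.30742073059082) [ 0.50306338 -0.00368895  0.10397731]
```

View pics/scene4.png

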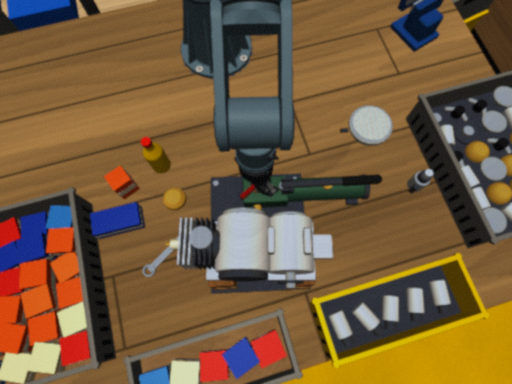

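View pics/wrist4.png

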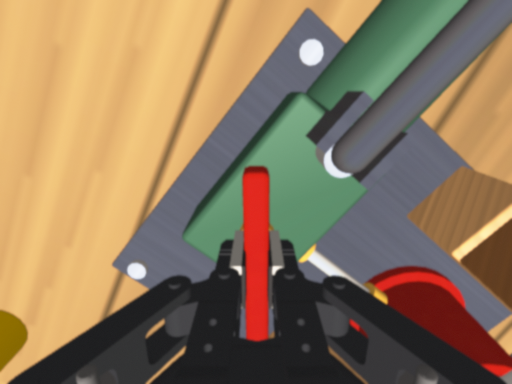

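Run:
```python
from h import *
import cv2
q=np.load("q0.npy")
arm.hold(0.5)
arm.move_gripper(0.0,f_grip=120); st("g120")
for a in (0.6,0.45,0.3,0.2,0.12):
    qq=q.copy(); qq[5]=q[5]-a; arm.movej(qq); st(a)
f=arm.grab_frame("wrist"); cv2.imwrite(f"pics/wrist5.png",f["img"][:,:,::-1]); np.savez("wrist5.npz",**f)
for a in (0.1,0.08,0.06,0.05,0.04):
    qq=q.copy(); qq[5]=q[5]-a; arm.movej(qq); st(a)
np.save("a.npy",a)
```

```text
g120 t17.32 p [ 0.5074 -0.0154  0.0783] yaw2.0147 j6 -0.7076 F [-6.1 -0.4  6.9] M [-0.022  0.792  0.281] w0.0097
0.6 t17.57 p [ 0.5075 -0.0154  0.0783] yaw1.9328 j6 -0.6262 F [-6.3 -0.9  7.7] M [-0.01   0.874 -0.338] w0.0101
0.45 t17.83 p [ 0.5076 -0.0154  0.0783] yaw1.7826 j6 -0.4760 F [-4.9  0.7  7.3] M [ 0.05   0.728 -0.334] w0.0098
0.3 t18.10 p [ 0.5077 -0.0154  0.0783] yaw1.6327 j6 -0.3261 F [-4.1  0.1  6. ] M [ 0.032  0.649 -0.264] w0.0096
0.2 t18.35 p [ 0.5078 -0.0153  0.0782] yaw1.5329 j6 -0.2263 F [-4.1  1.4  5.6] M [ 0.025  0.617 -0.27 ] w0.0099
0.12 t18.60 p [ 0.5079 -0.0154  0.0783] yaw1.4530 j6 -0.1464 F [-3.9  1.   5.1] M [ 0.018  0.552 -0.241] w0.0096
0.1 t18.90 p [ 0.5078 -0.0154  0.0783] yaw1.4343 j6 -0.1274 F [-3.   0.9  5.7] M [0.035 0.551 0.231] w0.0097
0.08 t19.15 p [ 0.5079 -0.0154  0.0783] yaw1.4143 j6 -0.1074 F [-3.   1.5  5.5] M [0.049 0.557 0.25 ] w0.0095
0.06 t19.40 p [ 0.5079 -0.0154  0.0783] yaw1.3943 j6 -0.0874 F [-3.5 -0.7  4.9] M [0.023 0.486 0.206] w0.0100
0.05 t19.65 p [ 0.5079 -0.0154  0.0783] yaw1.3847 j6 -0.0777 F [-4.6  0.5  6.2] M [0.027 0.516 0.295] w0.0095
0.04 t19.90 p [ 0.5079 -0.0154  0.0783] yaw1.3748 j6 -0.0677 F [-3.   0.7  6.1] M [0.08  0.468 0.356] w0.0097
```

View pics/wrist5.png

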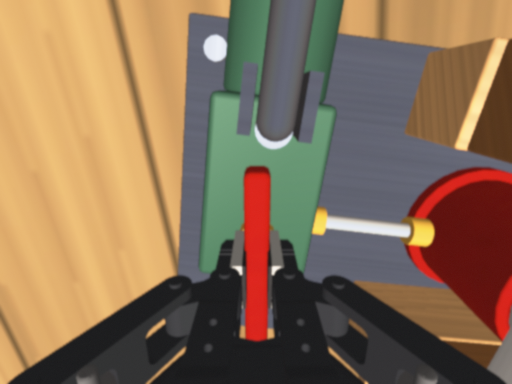

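Run:
```python
from h import *
q=np.load("q0.npy"); a=float(np.load("a.npy")); 
for i in range(60):
    ms=[arm.read_state()['moment'][2]]; s=arm.read_state(); arm.hold(0.02); ms.append(arm.read_state()['moment'][2]); arm.hold(0.02); ms.append(arm.read_state()['moment'][2])
    m=np.mean(ms); print("a%.4f M%.3f max%.3f j6err %.4f t%.2f"%(a,m,max(ms),s['joint_pos'][5]-(q[5]-a),s['t']))
    if m>0.74: print("nipped"); break
    if a<-0.25: print("limit"); break
    a-= 0.005 if m<0.45 else 0.003
    qq=q.copy(); qq[5]=q[5]-a; arm.movej(qq)
np.save("a.npy",a); arm.hold(0.3); st()
```

```text
a0.0400 M0.357 max0.365 j6err -0.0013 t19.90
a0.0350 M0.381 max0.396 j6err -0.0014 t20.18
a0.0300 M0.404 max0.420 j6err -0.0014 t20.47
a0.0250 M0.411 max0.463 j6err -0.0014 t20.75
a0.0200 M0.397 max0.407 j6err -0.0014 t21.03
a0.0150 M0.372 max0.410 j6err -0.0014 t21.32
a0.0100 M0.408 max0.450 j6err -0.0014 t21.60
a0.0050 M0.412 max0.429 j6err -0.0014 t21.88
a-0.0000 M0.400 max0.420 j6err -0.0014 t22.17
a-0.0050 M0.424 max0.448 j6err -0.0014 t22.45
a-0.0100 M0.409 max0.450 j6err -0.0014 t22.73
a-0.0150 M0.425 max0.437 j6err -0.0014 t23.02
a-0.0200 M0.408 max0.437 j6err -0.0014 t23.30
a-0.0250 M0.420 max0.475 j6err -0.0015 t23.58
a-0.0300 M0.409 max0.427 j6err -0.0014 t23.87
a-0.0350 M0.416 max0.465 j6err -0.0014 t24.15
a-0.0400 M0.438 max0.513 j6err -0.0014 t24.43
a-0.0450 M0.399 max0.422 j6err -0.0014 t24.72
a-0.0500 M0.432 max0.456 j6err -0.0015 t25.00
a-0.0550 M0.439 max0.479 j6err -0.0014 t25.28
a-0.0600 M0.445 max0.470 j6err -0.0015 t25.57
a-0.0650 M0.462 max0.473 j6err -0.0014 t25.85
a-0.0680 M0.448 max0.482 j6err -0.0015 t26.13
a-0.0730 M0.462 max0.494 j6err -0.0014 t26.42
a-0.
[... 557 characters left out ...]
M0.555 max0.570 j6err -0.0008 t30.10
a-0.1190 M0.548 max0.576 j6err -0.0008 t30.38
a-0.1220 M0.619 max0.627 j6err -0.0007 t30.67
a-0.1250 M0.587 max0.603 j6err -0.0006 t30.95
a-0.1280 M0.587 max0.604 j6err -0.0006 t31.23
a-0.1310 M0.650 max0.670 j6err -0.0005 t31.52
a-0.1340 M0.666 max0.678 j6err -0.0004 t31.80
a-0.1370 M0.727 max0.767 j6err -0.0004 t32.08
a-0.1400 M0.658 max0.678 j6err -0.0003 t32.37
a-0.1430 M0.715 max0.722 j6err -0.0003 t32.65
a-0.1460 M0.737 max0.748 j6err -0.0002 t32.93
a-0.1490 M0.722 max0.746 j6err -0.0001 t33.22
a-0.1520 M0.792 max0.798 j6err -0.0001 t33.50
nipped
 t33.83 p [ 0.5081 -0.0153  0.0783] yaw1.1811 j6 0.1255 F [-0.3  0.9  5. ] M [0.228 0.169 0.827] w0.0099
```

Run:
```python
from h import *
import cv2
q=np.load("q0.npy"); a=float(np.load("a.npy")); 
for i in range(5):
    a-=0.004
    qq=q.copy(); qq[5]=q[5]-a; arm.movej(qq)
    ms=[arm.read_state()['moment'][2]]
    for k in range(4): arm.hold(0.02); ms.append(arm.read_state()['moment'][2])
    print(a,np.mean(ms),max(ms))
    if np.mean(ms)>0.86: break
np.save("a.npy",a); arm.hold(0.3); st()
f=arm.grab_frame("wrist"); cv2.imwrite(f"pics/wrist6.png",f["img"][:,:,::-1])
W=world(f); hsv=cv2.cvtColor(f["img"],cv2.COLOR_RGB2HSV)
m=((hsv[...,0]<8)|(hsv[...,0]>172))&(hsv[...,1]>120)&(hsv[...,2]>50)
m&=(abs(W[...,0]-.507)<.06)&(abs(W[...,1]+.016)<.07)&(W[...,2]>.09)&(W[...,2]<.115)
p=W[m]; print(m.sum(),cv2.minAreaRect(p[:,:2].astype(np.float32)*1000),np.median(p,0))
```

```text
-0.15600000000000006 0.7816006379180487 0.8087276411854424
-0.16000000000000006 0.8116695715886765 0.8533315594583621
-0.16400000000000006 0.8539873419995878 0.8876726881612693
-0.16800000000000007 0.8641756474440289 0.898549056601696
 t35.40 p [ 0.5081 -0.0153  0.0783] yaw1.1650 j6 0.1417 F [1.7 2.5 4.8] M [ 0.478 -0.133  0.883] w0.0099
4128 ((510.4410400390625, -12.103717803955078), (91.954345703125, 12.792778968811035), 68.73638916015625) [ 0.51379308 -0.00321298  0.10402001]
```

View pics/wrist6.png

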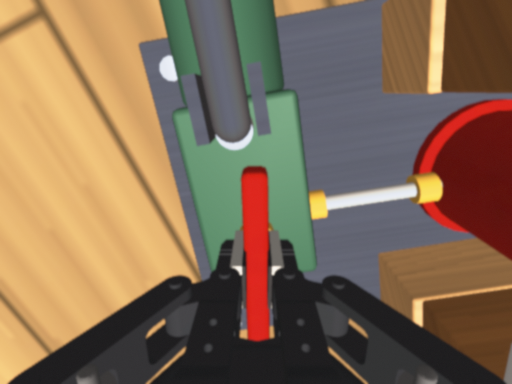

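Run:
```python
from h import *
import cv2
arm.move_gripper(0.04,f_grip=20); st("open")
arm.move_linear([0.508,-0.0154,0.17],max_speed=0.1); st("up")
arm.move_linear([0.44,0.0,0.16]); st("back")
f=arm.grab_frame("wrist"); cv2.imwrite("pics/wrist7.png",f["img"][:,:,::-1]); np.savez("wrist7.npz",**f)
W=world(f); hsv=cv2.cvtColor(f["img"],cv2.COLOR_RGB2HSV)
m=((hsv[...,0]<8)|(hsv[...,0]>172))&(hsv[...,1]>120)&(hsv[...,2]>50)
m&=(abs(W[...,0]-.507)<.06)&(abs(W[...,1]+.016)<.07)&(W[...,2]>.09)&(W[...,2]<.115)
p=W[m]; print(m.sum(),cv2.minAreaRect(p[:,:2].astype(np.float32)*1000),np.median(p,0))
f=arm.grab_frame("scene"); print(drop(f)); cv2.imwrite("pics/scene7.png",f["img"][:,:,::-1])
```

```text
open t35.85 p [ 0.5076 -0.0155  0.0779] yaw1.1643 j6 0.1420 F [ 0.2  0.  -0.6] M [-0.025  0.022  0.015] w0.0400
up t36.92 p [ 0.5074 -0.0153  0.1693] yaw1.1650 j6 0.1416 F [-0.4  0.7  0.7] M [-0.038 -0.031 -0.015] w0.0397
back t37.53 p [ 4.407e-01 -2.000e-04  1.603e-01] yaw1.1649 j6 0.1348 F [ 0.1 -0.3  0.7] M [-0.045  0.051 -0.002] w0.0400
2380 ((508.699951171875, -15.437881469726562), (99.02182006835938, 12.67141056060791), 70.63489532470703) [ 0.50922423 -0.00937521  0.10380839]
34.13190099593844
```

View pics/wrist7.png

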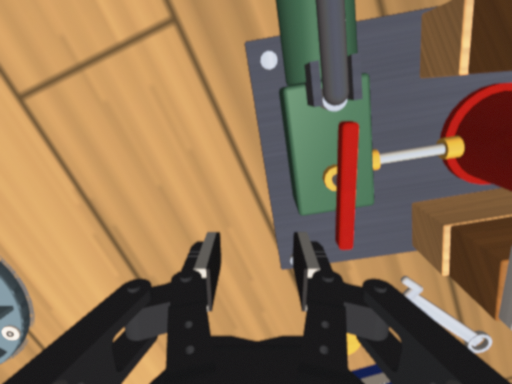

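View pics/scene7.png

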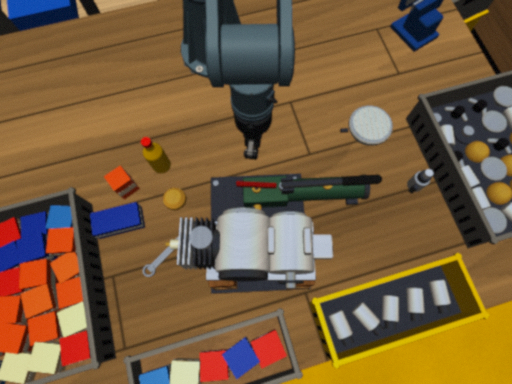

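Run:
```python
from h import *
import cv2
from scipy.spatial.transform import Rotation as Ro
f=dict(np.load("wrist7.npz")); s=arm.read_state()
Rt=Ro.from_euler('xyz',s['ee_rot']).as_matrix(); C=-f["R"].T@f["t"]
off=Rt.T@(C-s['position']); Rtc=f["R"]@Rt
print("cam in tool",off)
tgt=np.array([0.508,-0.0154,0])+Ro.from_euler('z',-13.6,degrees=True).apply([.170-.03,0,0.118])
K=f["mtx"]
ax=Ro.from_euler('z',-13.6,degrees=True).apply([0,1,0])
for tilt in (35,50,60):
  for yaw in (-0.237,-0.237+np.pi):
    R=Ro.from_rotvec(-ax*np.radians(tilt)).as_matrix()@Ro.from_euler('xyz',[np.pi,0,yaw]).as_matrix()
    for P in ([0.42,0.006,0.16],[0.40,0.01,0.18],[0.45,0,0.17]):
        P=np.array(P); c=P+R@off; pc=Rtc@R.T@(tgt-c); u=K@pc/pc[2]
        rpy=Ro.from_matrix(R).as_euler('xyz')
        try: ik=arm.solve_ik(P,rpy)
        except Exception as e: ik=e
        print(tilt,round(yaw,2),P,"cam",c.round(3),"px",u[:2].round(),"down",(R[:,2]).round(2),None if ik is None else np.round(ik,2),rpy.round(3))
```

```text
cam in tool [ 0.08272927  0.00030977 -0.14265583]
35 -0.24 [0.42  0.006 0.16 ] cam [0.406 0.009 0.324] px [257.  -3.] down [ 0.56 -0.13 -0.82] [-0.3  -0.56  2.5   0.06  0.6   1.47] [ 3.141 -0.611 -0.237]
35 -0.24 [0.4  0.01 0.18] cam [0.386 0.013 0.344] px [256.  -0.] down [ 0.56 -0.13 -0.82] [-0.31 -0.7   2.52  0.06  0.72  1.47] [ 3.141 -0.611 -0.237]
35 -0.24 [0.45 0.   0.17] cam [0.436 0.003 0.334] px [258.  32.] down [ 0.56 -0.13 -0.82] [-0.28 -0.46  2.42  0.05  0.57  1.49] [ 3.141 -0.611 -0.237]
35 2.9 [0.42  0.006 0.16 ] cam [0.275 0.041 0.229] px [256. 292.] down [ 0.56 -0.13 -0.82] [-0.3  -0.56  2.5   0.06  0.6  -1.67] [-3.141  0.611  2.905]
35 2.9 [0.4  0.01 0.18] cam [0.255 0.045 0.249] px [256. 282.] down [ 0.56 -0.13 -0.82] [-0.31 -0.7   2.52  0.06  0.72 -1.67] [-3.141  0.611  2.905]
35 2.9 [0.45 0.   0.17] cam [0.305 0.035 0.239] px [255. 276.] down [ 0.56 -0.13 -0.82] [-0.28 -0.46  2.42  0.05  0.57 -1.65] [-3.141  0.611  2.905]
50 -0.24 [0.42  0.006 0.16 ] cam [0.365 0.019 0.315] px [256.  59.] down [ 0.74 -0.18 -0.64] None [ 3.141 -0.873 -0.237]
50 -0.24 [0.4  0.01 0.1
[... 571 characters left out ...]
4 [0.42  0.006 0.16 ] cam [0.34  0.025 0.303] px [256.  94.] down [ 0.84 -0.2  -0.5 ] None [ 3.141 -1.047 -0.237]
60 -0.24 [0.4  0.01 0.18] cam [0.32  0.029 0.323] px [256.  99.] down [ 0.84 -0.2  -0.5 ] None [ 3.141 -1.047 -0.237]
60 -0.24 [0.45 0.   0.17] cam [0.37  0.019 0.313] px [257. 116.] down [ 0.84 -0.2  -0.5 ] None [ 3.141 -1.047 -0.237]
60 2.9 [0.42  0.006 0.16 ] cam [0.26  0.045 0.16 ] px [256. 214.] down [ 0.84 -0.2  -0.5 ] None [-3.141  1.047  2.905]
60 2.9 [0.4  0.01 0.18] cam [0.24  0.049 0.18 ] px [257. 202.] down [ 0.84 -0.2  -0.5 ] None [-3.141  1.047  2.905]
60 2.9 [0.45 0.   0.17] cam [0.29  0.039 0.17 ] px [255. 204.] down [ 0.84 -0.2  -0.5 ] None [-3.141  1.047  2.905]
```

Run:
```python
from h import *
import cv2
arm.hold(0.3); f=arm.grab_frame("scene"); W=world(f); W0=world(dict(np.load("scene0.npz")))
print("drop",drop(f))
d=np.abs(f["img"].astype(int)-np.load("scene0.npz")["img"]).max(2)>60
print("changed px outside arm/engine/lift:",d[:, :160].sum(),d[:,340:].sum()); st()
arm.sign_off()
```

```text
drop 34.066436167896484
changed px outside arm/engine/lift: 0 0
 t37.98 p [ 4.402e-01 -1.000e-04  1.600e-01] yaw1.1650 j6 0.1348 F [-1.2 -0.4  0.8] M [ 0.041  0.023 -0.022] w0.0401
the job is handed in; nothing more can be done
```

The engine is down on both timber stacks and the valve is shut and nipped up. The job was handed in at about 38 s. I did not see the ram's head clear of the engine, and I had no reading of the load on each stack.

- **Lowering:** I gripped the valve's cross bar at its centre and opened it in small steps. The engine began to sink at about 0.16 rad. I held about 10.5 mm/s, by the scene camera, until it landed 34 mm down; the task said about 33 mm. The main sink took about 3.5 s, slightly over the two to three seconds you asked for. The highest speed I measured was 10.8 mm/s.
- **Ram:** I opened the valve to 0.68 rad and held it for about 3 s so the ram could sink. That is enough at 7 mm/s for it to run its full remaining 12 mm. This is inferred from the time and angle only, because the engine hides the head from the cameras.
- **Closing:** Closing torque stayed at about 0.4 to 0.47 N m, then rose steadily from about 0.1 rad clockwise of the start, where the bar met the seat. I stopped at 0.87 N m at rest, so by the task's figures about 19 N on the seat.
- **Bar angle:** After release the bar stood 5.8 degrees clockwise of its start, within the 12 degree limit. While I was still holding it, the camera gave 7.7 degrees.
- **Last checks:**
  - The engine's height was steady at 34.1 mm down.
  - The left and right parts of the scene picture showed no change. The middle, with the bell and oil bottle, I judged only by eye and saw nothing moved.
  - The arm was clear, with wrist forces near zero.

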